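# Prop open the slide stainer's cover

### The job

The stain jars in the slide stainer are due for changing. Lift its hinged cover right up by the blue bar, then swing up the prop rod at its side and work the brass pin along the underside of the cover's steel flange until it drops into the orange-ringed hole. Leave the cover resting securely on the rod, with the pin home in the hole; go gently so the rod never presses hard on the flange, and leave everything else where it stands.

Things in the scene. Friction and masses are not known exactly. Their poses are not given: they have to be found in the camera images.
- stainer: Slide stainer, white bench machine, 330 (front to back) x 340 x 150 mm, fixed. Origin at table height, midway between its sides, 90 mm behind the front face; x points from the front (cover bar side) to the back (hinge side), y to the side that carries the prop rod, z up. The low shelf under the rod is 60 mm high; the well walls are 96 mm high.
- cover: Hinged cover, 200 mm deep, 240 mm wide, 0.6 to 0.85 kg. Origin on the hinge axis; x from the bar to the hinge, y along the axis, z out of the top face; its tilt is the opening angle: 0 shut, 1.15 rad at the stop, 0.85 rad propped with the pin home. A damper lets it sink slowly when let go (0.01 to 0.02 rad/s near the stop, 0.02 to 0.04 below 1 rad), so it comes down on the raised rod by itself.
- handle (a point): Middle of the blue round bar at the front of the cover, 12 mm thick, 116 mm long along the hinge axis, 242 mm from that axis and 36 mm clear of the cover's front edge, free underneath. Pinch it from above, across the bar. It takes about 4 N to lift, plus 40 N per rad/s of cover speed (damper).
- rod_pivot (a point): Pivot of the prop rod in its bracket, near the front of the side shelf, 95 mm above the table and 190 mm in front of the hinge axis. Parked, the rod lies level in its saddle, pointing to the back; it swings up about an axis parallel to the hinge and stands 0.72 rad above level, square to the flange, with the pin home. The brass end: an 18 mm collar 153 mm from the pivot, then a pin 8 mm thick, 12 mm long (last 1.5 mm: 6 mm).
- rod_parked (a point): Middle of the prop rod's black sleeve while the rod is parked, 80 mm from the pivot (this point is fixed to the stainer and does not follow the rod). Sleeve 15 mm thick, 60 mm long, across which the rod is pinched from above or leaning to the front, 35 mm above the shelf; the steel rod is 8 mm thick. It falls back if let go.
- hole (a point): Centre of the mouth of the holding hole (10 mm wide, through, square to the flange, orange ring) in the underside of the cover's steel flange, 8 mm thick. It lies 118 mm from the hinge axis; that underside is a smooth track for the pin, 30 to 139 mm from the axis and 4 mm above it with the cover shut. With the pin's tip on the track by the hole the cover is at 0.95 rad.
- hinge_mid (a point): Point on the cover's hinge axis, in the plane in which the prop rod swings. The axis is the stainer's y direction, 105 mm above the table. Rod and flange touch only at the pin; lifting the sunken cover with the pin takes about 7 N per 10 mm/s of pin speed on top of its weight (2 to 5 N at the pin).
- jar_red: Red stain jar, black cap, 73 mm high, 49 mm across, standing in the well under the cover. Leave it. Origin under its middle.
- jar_blue: Blue stain jar, the same, in the well. Leave it. Origin under its middle.
- jar_violet: Violet stain jar, the same, in the well. Leave it. Origin under its middle.
- jar_teal: Teal stain jar on the bench, 73 mm high. Leave it. Origin under its middle.
- oil_bottle: Amber oil bottle on the bench, 75 mm high. Leave it. Origin under its middle.
- slide_box: Blue slide box on the bench, 85 x 175 x 30 mm. Leave it. Origin under its middle.
- cap_stack: Two black jar caps on the bench, 32 mm high. Leave them. Origin under its middle.
- pen_cup: Clear cup on the bench, 95 mm high. Leave it. Origin under its middle.

How it is judged (in metres and radians):
On the way, in this order (a step that is already met when the one before it is completed fails the run):
1. the cover is lifted nearly to its upper stop (angle between cover's own z axis and vertical above 0.98 rad), for 0.1 s.
2. the rod is swung up until its pin bears on the track of the raised cover (angle between cover's own z axis and vertical above 0.88 rad and contact force between cover and stainer above 0.5 N), for 0.1 s.
At the end, for the whole second after the job is handed in: The cover stands still (under 0.02 rad/s) at 0.83 to 0.87 rad, the angle at which the pin is home in the hole and the flange sits on the rod's collar, and bears on the stainer's prop rod with more than 1 N; the robot has let go (angle between cover's own z axis and vertical between 0.83 and 0.87 rad and contact force between cover and stainer above 1 N and angular speed of cover below 0.02 rad/s); the robot touches nothing.
It fails at once if the pin of the stainer's prop rod presses on the cover with more than 15 N (contact force between cover and stainer above 15 N).
It fails at once if a bystander is moved by more than 20 mm (distance of any of jar_red, jar_blue, jar_violet, jar_teal, oil_bottle, slide_box, cap_stack, pen_cup from where it was at the start of the episode above 0.02 m).
It also fails if it takes over 72 s, if anything falls off the work surface, if the arm or the gripper's body presses on something with over 40 N, if the wrist force passes 120 N, or if a joint passes its speed limit or range.

### The arm

A 7-joint arm with a two-finger parallel gripper is mounted at the origin on the work surface. World frame = base frame: x ahead of the robot, y to its left, z up, the work surface at z = 0. Lengths are in mm, angles in degrees, forces in N, time in s.
With the tool pointing down it reaches from about 400 to 850 mm from the base axis. Payload 4.5 kg.
Tool frame: the origin (TCP) lies at the very end of the fingers, on their centre line; the grasp point (between the pads) lies 19 mm behind it; z points along the fingers, y is the line along which they close (so a half turn about z gives the same grasp; the last joint's range is limited). The gripper opens to 85 mm and grips with 20 to 120 N. Pads are 22 mm wide; open, the fingers measure 114 mm over their backs; the gripper's body (76 mm by 85 mm) begins 54 mm behind the grasp point. The pads swing forward as they close: fully open they stand 13 mm farther back than shut.
Start: joints at [-70.256, 39.483, -11.15, 89.685, 9.013, 51.709, -12.324], TCP at [191.118, 595.087, 231.317] pointing down, gripper open.
Joint ranges: [-172.22, 172.22], [-26.19, 119.32], [-84.43, 86.54], [7.71, 146.69], [-57.33, 237.33], [2.42, 119.75], [-152.13, 152.13]. Speed limits (degrees/s): [147.25, 147.25, 180, 180, 180, 180, 180].

### API

Orientations are given as [roll, pitch, yaw] about the fixed x, y, z axes, in that order (R = Rz(yaw) Ry(pitch) Rx(roll)).
In Python, from plant import bot, viewer, sign_off, finder gives the robot as it stands. The module is installed in compiled form; this text tells all that it offers. Calls block until the motion is done:
- bot.move_to(position, orientation): joint-space move of the TCP to a pose.
- bot.servo_line(position, max_speed=150, ori=None, guard=None): straight line of the TCP; ori=None keeps the orientation; max_speed is the mean speed in mm/s. With guard (N) it stops when the force on the tool has changed by that much, and returns True; else False.
- bot.goto_joints(angles): joint-space move.
- bot.move_gripper(opening, f_grip=None): finger opening in mm; f_grip is the grip in N (None keeps the last); returns when the fingers have stopped.
- bot.wait(seconds).
- bot.solve_ik(position, orientation): joint angles nearest the present ones, or None.
- bot.sense(): the state.
- viewer.camera(name): name is "side" or "top"; returns the picture (400x640x3 uint8, red, green, blue); there is no depth.
- viewer.get_calibration(name): a dict with "mtx" (3x3 intrinsics, pixels), "k1" (the pictures are not rectified: a ray, as slopes to the right and down, at radius r is drawn at 1 + k1 r^2 times it, then the intrinsics apply), "R" (3x3) and "t" (3): a world point X has camera coordinates R X + t. Camera axes: x right, y down, z forward; pixel columns grow to the right and rows downward; lengths in mm; the calibration is good to about 2 mm. A picture is of the moment at which its call begins. get_calibration takes no time and is no camera call.
A pose or a line that the arm cannot do raises bot.PlanningError and nothing moves.
- sign_off(): hands the job in; it is judged then, once.
Trained networks look in the newest picture that a camera, given by its name, has taken for a name from the list of things; names that differ only in an ending like _2 or _b are one class to them, and where a whole thing is asked for, a point or a joint stands for the part that bears it (a point fixed in the world has none). Each returns a list of dicts, best first, with "conf" (0 to 1); they miss things now and then, are a little off and sometimes report something else, mostly with a low value. They report only what shows in the picture. A call takes as long as a camera call.
- finder.find_in(camera, query): "bbox" ([centre column, centre row, width, height] in pixels, round what is visible of it).
The state is a dict: "clock": time; "q": joint angles; "dq": joint speeds; "effort": joint torques, N m; "tool_pos": TCP position; "orientation": TCP orientation; "wrist_force": force on the tool from outside, world axes, zero at the start; "wrist_torque": the same for the moment, N m; "finger_gap": finger opening in mm; "finger_force": force on a finger pad.
Only numpy, scipy, OpenCV 4.12 (cv2) and the standard library are available. Lean on these libraries where they do the work, as an engineer would, in place of code of your own. Each camera call takes 0.05 s, during which the arm holds its last target. There are 200 camera calls.

## Working session

There is one attempt and no reset: what is moved stays moved. The work goes in short steps, each a Python script; the robot and the scene stay as the last script left them, time stands still between calls to the robot, and variables do not carry over. Pictures are saved under pics/ and viewed, at most 10 in all, crops included, and the job is handed in when it is done.

```bash
mkdir -p pics
cat > h.py <<'E'
import numpy as np, cv2
from plant import bot, viewer, sign_off, finder
def ray(cam,u,v):
    c=viewer.get_calibration(cam); K=np.array(c["mtx"]);R=np.array(c["R"]);t=np.array(c["t"])
    d=cv2.undistortPoints(np.array([[[u,v]]],float),K,np.array([c["k1"],0,0,0,0.]))[0,0]
    return -R.T@t, R.T@np.array([d[0],d[1],1])
def at_z(cam,u,v,z):
    o,d=ray(cam,u,v); return o+d*(z-o[2])/d[2]
def proj(cam,P):
    c=viewer.get_calibration(cam)
    return cv2.projectPoints(np.array(P,float).reshape(-1,3),cv2.Rodrigues(np.array(c["R"]))[0],np.array(c["t"],float),np.array(c["mtx"]),np.array([c["k1"],0,0,0,0.]))[0][:,0]
def tri(a,b):
    (o1,d1),(o2,d2)=a,b
    s=np.linalg.lstsq(np.stack([d1,-d2],1),o2-o1,rcond=None)[0]
    p,q=o1+s[0]*d1,o2+s[1]*d2
    return (p+q)/2,np.linalg.norm(p-q)
def snap(cam,f):
    im=viewer.camera(cam); cv2.imwrite(f,im[:,:,::-1]); return im
E
python3 - <<'E'
from h import *
a=snap("side","pics/s0.png");b=snap("top","pics/t0.png")
for c in("side","top"):
    o,d=ray(c,320,200);print(c,o.round(),(d/np.linalg.norm(d)).round(2))
    for n in("stainer","cover","handle","rod_pivot","rod_parked","hole","hinge_mid"):
        r=finder.find_in(c,n);print(c,n,[(np.round(x["bbox"],1).tolist(),round(x["conf"],2)) for x in r[:3]])
print(bot.sense())
E
```

```text
side [ 403. -808. 1068.] [ 0.09  0.67 -0.74]
side stainer [([341.2, 220.2, 159.0, 148.5], 0.88)]
side cover [([352.1, 227.4, 137.1, 86.9], 0.76)]
side handle [([351.8, 227.1, 135.4, 91.3], 0.94)]
side rod_pivot [([340.7, 223.5, 159.2, 144.7], 0.93)]
side rod_parked [([342.2, 221.2, 157.8, 146.1], 0.65), ([386.4, 358.6, 17.8, 25.0], 0.58)]
side hole [([350.1, 225.2, 140.7, 85.3], 0.61)]
side hinge_mid [([343.0, 221.3, 156.4, 147.6], 0.58)]
top [ 458.   55. 1286.] [ 0.07 -0.   -1.  ]
top stainer [([333.8, 193.7, 133.7, 123.2], 0.64)]
top cover [([358.1, 186.2, 90.3, 110.5], 0.72)]
top handle [([356.7, 187.8, 89.0, 109.8], 0.72)]
top rod_pivot [([332.9, 195.7, 134.9, 127.8], 0.7)]
top rod_parked [([332.9, 195.2, 133.1, 130.5], 0.84)]
top hole [([358.3, 186.2, 91.2, 106.3], 0.6), ([335.8, 196.5, 132.0, 128.8], 0.43)]
top hinge_mid [([334.1, 195.1, 129.2, 119.6], 0.58)]
{'clock': 0.8, 'q': array([-70.25715236,  39.48082051, -11.15057444,  89.68542318,
         9.013628  ,  51.71029094, -12.32460213]), 'dq': array([ 0.0919827 ,  0.02002482, -0.06792079,  0.030668  ,  0.07468085,
       -0.08281727, -0.04766672]), 'effort': array([ 5.66723666e-04, -5.39504170e+01, -1.26643807e+00, -1.58885980e+01,
        1.00329338e-02,  1.44083791e-03, -1.03664203e-06]), 'tool_pos': array([191.10405608, 595.08709041, 231.33404299]), 'orientation': array([ 1.79994945e+02, -1.36135489e-04,  1.62196043e+02]), 'wrist_force': array([-0.39550438,  0.60695455, -0.76359307]), 'wrist_torque': array([-0.03527501, -0.03424604, -0.00752214]), 'finger_force': 0.0, 'finger_gap': 85.17279198171188}
```

View pics/s0.png

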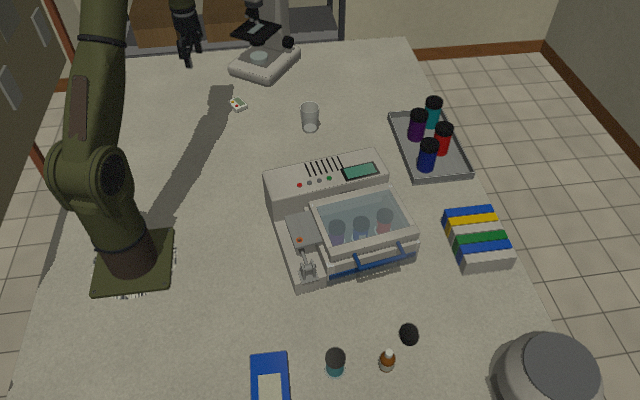

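View pics/t0.png

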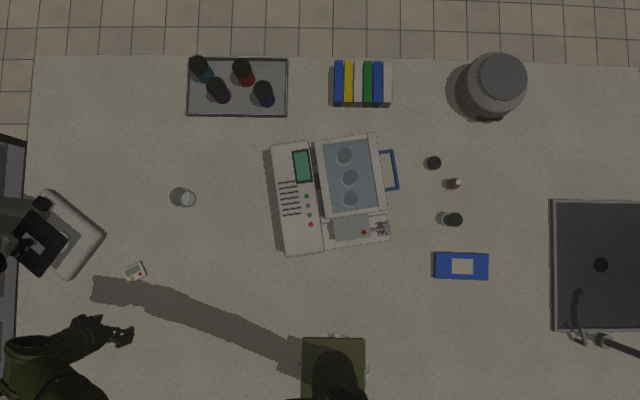

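The side view shows the stainer at about (340,220), with the blue bar at (385,257) and the rod bracket at (305,265). In the top view the bar is at about (390,170), the bracket is at (382,229), and the rod side faces the robot base. I'll zoom in for accuracy.

Run:
```python
from h import *
a=cv2.imread("pics/t0.png")[125:260,260:410];cv2.imwrite("pics/tc.png",cv2.resize(a,None,fx=4.4,fy=4.4,interpolation=cv2.INTER_CUBIC))
a=cv2.imread("pics/s0.png")[145:295,255:425];cv2.imwrite("pics/sc.png",cv2.resize(a,None,fx=4,fy=4,interpolation=cv2.INTER_CUBIC))
```

```text
(no output)
```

View pics/tc.png

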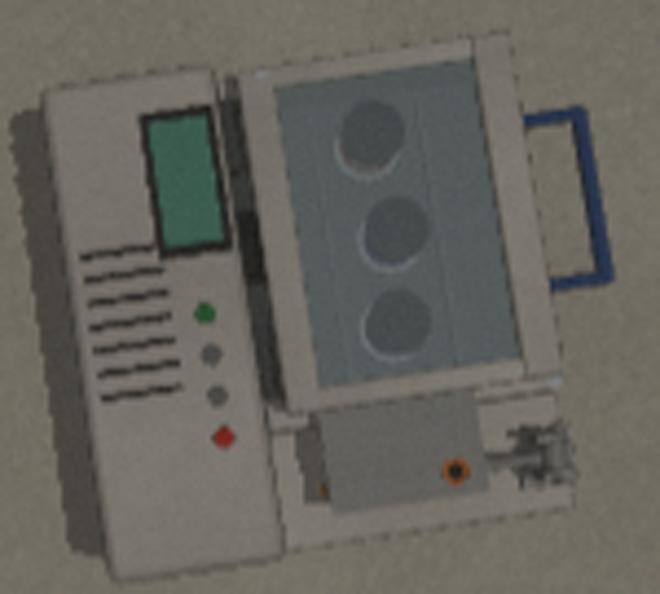

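View pics/sc.png

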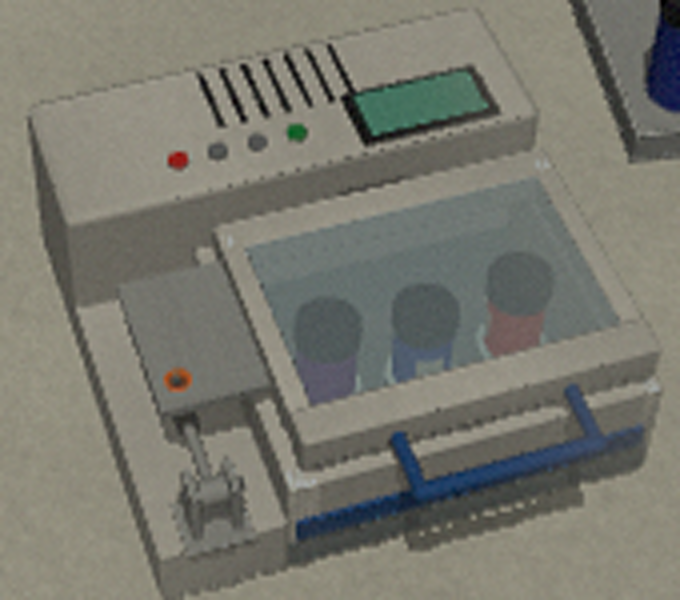

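Run:
```python
from h import *
T=lambda x,y:ray("top",260+x/4.4,125+y/4.4)
S=lambda x,y:ray("side",255+x/4,145+y/4)
for n,a,b in(("barmid",(593,196),(510,466)),("hole",(456,470),(178,380)),("pivot",(545,458),(213,497)),("b1",(580,114),(603,441)),("b2",(604,278),(416,491)),
  ("boxA",(45,92),(474,10)),("boxB",(112,578),(32,106)),("boxC",(213,70),(536,105)),("boxD",(283,550),(72,222))):
    p,e=tri(T(*a),S(*b));print(n,p.round(1),round(e,1))
```

```text
barmid [ 642.3 -175.1  116.4] 2.0
hole [450.6 -81.7 118. ] 1.2
pivot [ 461.7 -148.7   83.3] 4.8
b1 [ 701.2 -166.   117.2] 5.1
b2 [ 584.  -183.2  114.4] 0.8
boxA [701.7 203.6 144.6] 1.5
boxB [375.3 149.7 145.5] 2.5
boxC [717.7  89.2 155.7] 4.0
boxD [395.3  36.2 146.1] 0.9
```

```bash
cat >> h.py <<'E'
from scipy.spatial.transform import Rotation as Ro
YAW=np.radians(99.1); XS=np.array([np.cos(YAW),np.sin(YAW),0]); YS=np.array([-np.sin(YAW),np.cos(YAW),0]); Z=np.array([0,0,1.])
HS,RY,BY=-32.5,-432.,-606.3   # hinge along XS, rod plane and bar middle along YS
def W(s,y,z): return s*XS+y*YS+z*Z
def eul(zt,yt): return Ro.from_matrix(np.stack([np.cross(yt,zt),yt,zt],1)).as_euler("xyz",degrees=True)
DB=11.  # bar height above the axis, shut
RB=np.hypot(242,DB); A0=np.arctan2(DB,242)
def bar(th): return W(HS-RB*np.cos(th+A0),BY,105+RB*np.sin(th+A0))
def hpose(th,al,sg=1,back=0):   # grasp point on bar
    zt=-(np.sin(al)*XS+np.cos(al)*Z); yt=sg*(np.cos(al)*XS-np.sin(al)*Z)
    return bar(th)+(19-back)*zt, eul(zt,yt)
def rpose(ph,be,sg=1,back=0,r=80):
    zt=-(-np.sin(be)*XS+np.cos(be)*Z)
    return W(HS-190+r*np.cos(ph),RY,95+r*np.sin(ph))+(19-back)*zt, eul(zt,sg*YS)
E
python3 - <<'E'
from h import *
print(proj("top",[bar(0),W(HS-118,RY,117),W(HS-190,RY,95)]).round(1).tolist(),proj("side",[bar(0),W(HS-118,RY,117),W(HS-190,RY,95)]).round(1).tolist())
f=lambda p:(lambda q:None if q is None else np.round(q).astype(int).tolist())(bot.solve_ik(*p))
for sg in(1,-1):
    for th,al in((0,0),(.6,.3),(1.1,0),(1.1,.3),(1.1,.5)): print("h",sg,th,al,f(hpose(th,al,sg)))
    for ph in(0,.4,.72):
        for b in(0,.2,.35,.5,.8,1.05): print("r",sg,ph,b,f(rpose(ph,b,sg)))
E
```

```text
[[394.8, 169.3], [363.2, 231.7], [385.4, 228.3]] [[382.0, 261.7], [299.1, 239.8], [307.3, 267.5]]
h 1 0 0 [29, 55, -35, 87, 38, 50, 79]
h 1 0.6 0.3 [4, 40, -9, 91, 30, 51, 77]
h 1 1.1 0 [9, 35, -19, 85, 12, 62, 87]
h 1 1.1 0.3 [-4, 34, -11, 88, 27, 62, 73]
h 1 1.1 0.5 [-10, 36, -9, 91, 38, 65, 62]
r 1 0 0 [27, 49, -39, 125, 66, 31, 125]
r 1 0 0.2 [3, 47, 13, 122, -53, 25, -108]
r 1 0 0.35 [8, 49, 13, 119, -54, 35, -103]
r 1 0 0.5 [12, 52, 13, 116, -54, 45, -100]
r 1 0 0.8 [19, 59, 13, 108, -53, 63, -96]
r 1 0 1.05 [23, 66, 13, 101, -53, 78, -94]
r 1 0.4 0 [28, 45, -39, 123, 58, 32, 134]
r 1 0.4 0.2 [47, 56, -63, 119, 57, 45, 140]
r 1 0.4 0.35 [2, 48, 25, 118, -56, 44, -99]
r 1 0.4 0.5 [6, 51, 25, 115, -56, 54, -96]
r 1 0.4 0.8 [13, 58, 25, 107, -56, 73, -92]
r 1 0.4 1.05 [17, 66, 25, 101, -56, 88, -89]
r 1 0.72 0 [32, 43, -42, 122, 53, 35, 140]
r 1 0.72 0.2 [46, 51, -57, 118, 47, 42, 150]
r 1 0.72 0.35 [3, 45, 25, 117, -52, 46, -103]
r 1 0.72 0.5 [7, 49, 25, 113, -53, 56, -99]
r 1 0.72 0.8 [14, 56, 25, 106, -54, 75, -94]
r 1 0.72 1.05 [18, 64, 25, 100, -54, 89, -91]
h -1 0 0 [3, 53, 
[... 263 characters left out ...]
, 13, 18, 5]
r -1 0 0.35 [35, 51, -32, 118, 13, 24, 8]
r -1 0 0.5 [44, 56, -42, 114, 15, 31, 10]
r -1 0 0.8 [56, 70, -56, 106, 15, 46, 13]
r -1 0 1.05 [61, 80, -61, 99, 11, 56, 19]
r -1 0.4 0 [8, 41, -6, 124, 15, 16, -2]
r -1 0.4 0.2 [25, 43, -22, 120, 11, 23, 7]
r -1 0.4 0.35 [36, 47, -32, 117, 9, 28, 12]
r -1 0.4 0.5 [45, 53, -41, 113, 10, 35, 14]
r -1 0.4 0.8 [57, 66, -55, 105, 10, 48, 16]
r -1 0.4 1.05 [62, 77, -62, 99, 9, 58, 18]
r -1 0.72 0 [11, 38, -7, 123, 14, 20, 1]
r -1 0.72 0.2 [27, 41, -22, 118, 8, 27, 11]
r -1 0.72 0.35 [37, 45, -32, 115, 6, 32, 15]
r -1 0.72 0.5 [45, 51, -41, 111, 6, 39, 17]
r -1 0.72 0.8 [57, 64, -54, 103, 7, 51, 18]
r -1 0.72 1.05 [62, 74, -61, 97, 6, 61, 20]
```

Run:
```python
from h import *
s=bot.sense;t0=s()["clock"]
bot.move_gripper(30)
bot.move_to(*hpose(0,0,1,110)); print(s()["clock"],s()["tool_pos"])
p,o=hpose(0,0,1); print(bot.servo_line(p,150,guard=8)); print(s()["clock"],s()["tool_pos"],p)
snap("side","pics/s1.png")
bot.move_gripper(0,40); S=s(); print(S["clock"],S["finger_gap"],S["finger_force"],S["wrist_force"])
a=cv2.imread("pics/s1.png")[130:310,255:455];cv2.imwrite("pics/s1c.png",cv2.resize(a,None,fx=3,fy=3))
```

```text
4.5 [ 642.40403473 -173.73113772  207.08034692]
False
5.3833 [ 642.96849399 -175.08313238   97.95095495] [ 642.08338049 -175.15385378   97.        ]
5.7417 10.525508106110362 39.149771332740784 [-3.02860999  5.22470879  5.74956305]
```

View pics/s1c.png

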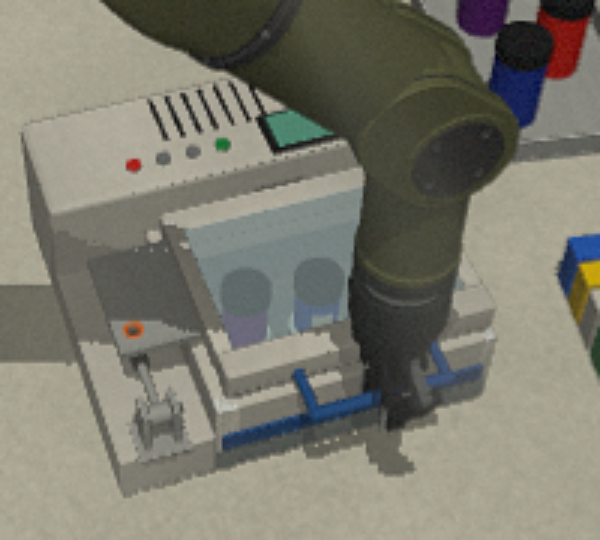

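The gripper is around the bar with a 10.5 mm gap, at about (385,395) in the crop. Lifting now.

Run:
```python
from h import *
s=bot.sense
for th in np.linspace(0,1.11,8)[1:]:
    p,o=hpose(th,.4*th); bot.servo_line(p,65,ori=o); S=s()
    print(round(th,2),round(S["clock"],1),S["wrist_force"].round(1),round(S["finger_gap"],1),(S["tool_pos"]-p).round(1))
a=snap("side","pics/s2.png")[90:310,235:455,::-1];cv2.imwrite("pics/s2c.png",cv2.resize(a,None,fx=2.7,fy=2.7))
```

```text
0.16 6.5 [ 1.9  6.6 -5. ] 10.5 [ 0.5  2.  -0.1]
0.32 7.2 [ 2.   5.  -6.2] 10.6 [0.5 1.4 0. ]
0.48 8.0 [ 2.7  4.3 -7.8] 10.5 [0.4 0.5 0. ]
0.63 8.7 [ 4.2  1.6 -5.9] 10.2 [ 0.3 -0.4  0.3]
0.79 9.4 [ 3.9 -0.1 -4.4] 10.4 [ 0.2 -1.5  0.7]
0.95 10.2 [ 2.7 -3.7 -0.6] 10.6 [ 0.2 -2.7  1.3]
1.11 10.9 [ 2.6 -5.6  4.2] 10.4 [ 0.1 -4.1  2.3]
```

View pics/s2c.png

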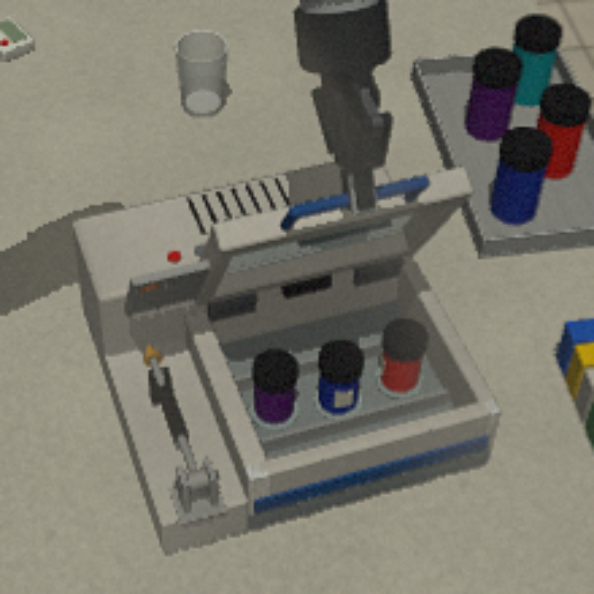

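The cover is open. In the crop the rod lies in its saddle: bracket (197,485), black sleeve (170,400), brass end (152,355). First I'll check the rod model against those pixels, then lift to near the stop, release, and grasp the rod.

Run:
```python
from h import *
print(proj("side",[W(HS-190+r,RY,95) for r in(0,80,157)]).round(1).tolist(),"seen 308,269.6 298,238.1 291.3,221.5")
s=bot.sense
p,o=hpose(1.15,.44); bot.servo_line(p,40,guard=20); print("lift",s()["clock"],s()["wrist_force"].round(1))
bot.move_gripper(32)
zt=-(np.sin(.44)*XS+np.cos(.44)*Z)
bot.servo_line(s()["tool_pos"]-75*zt,250); print("off",s()["clock"])
p,o=rpose(0,.35,-1,0); p=p.copy(); p[2]=340; p-=30*XS
bot.move_to(p,o); print("way",s()["clock"])
p,o=rpose(0,.35,-1,70); bot.move_to(p,o); print("pre",s()["clock"])
im=snap("side","pics/s3.png"); snap("top","pics/t3.png")
p,o=rpose(0,.35,-1,0); print("hit",bot.servo_line(p,150,guard=10),s()["clock"],(s()["tool_pos"]-p).round(1))
bot.move_gripper(0,40); S=s(); print(S["clock"],S["finger_gap"],S["finger_force"],S["wrist_force"].round(1))
im=snap("side","pics/s4.png")[80:300,225:445,::-1];cv2.imwrite("pics/s4c.png",cv2.resize(im,None,fx=2.7,fy=2.7))
```

```text
[[307.3, 267.5], [298.6, 242.7], [290.9, 220.6]] seen 308,269.6 298,238.1 291.3,221.5
lift 11.3167 [ 1.9 -6.7  6.3]
off 12.1083
way 12.9667
pre 13.775
hit False 14.4917 [ 0.7 -0.4  0.7]
14.7917 13.561593139753636 39.07901108264923 [-2.7 -2.5  7.8]
```

View pics/s4c.png

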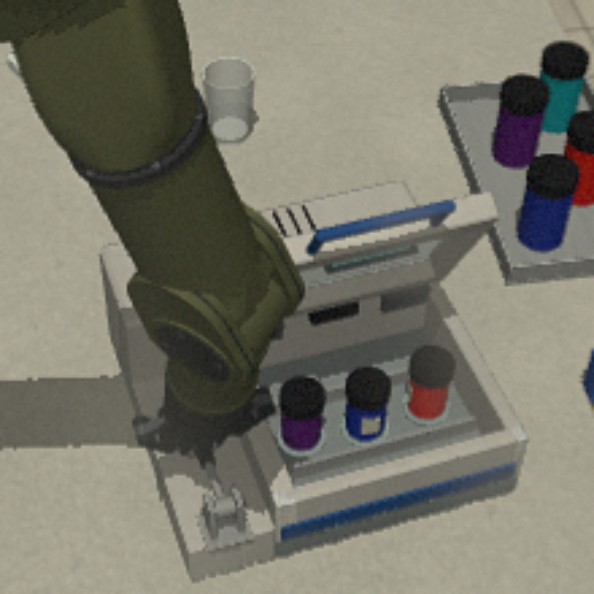

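The rod is gripped (gap 13.5 mm) and the cover is still well raised. Swinging the rod up to just short of the hole.

Run:
```python
from h import *
s=bot.sense
for ph in(.16,.32,.48,.62):
    p,o=rpose(ph,.35+ph,-1); g=bot.servo_line(p,50,ori=o,guard=18); S=s()
    print(ph,g,round(S["clock"],2),S["wrist_force"].round(1),S["wrist_torque"].round(2),(S["tool_pos"]-p).round(1))
    if g: break
im=snap("side","pics/s5.png")[80:300,225:445,::-1];cv2.imwrite("pics/s5c.png",cv2.resize(im,None,fx=2.7,fy=2.7))
```

```text
0.16 False 15.28 [-2.8 -2.2 -0.3] [-1.04  0.38  0.48] [-0.4 -0.9 -0.1]
0.32 False 15.71 [-3.5 -4.1 -0.1] [-1.46  0.37  0.62] [-0.4 -0.8 -0.7]
0.48 False 16.14 [-3.5 -4.4 -1.5] [-1.76  0.33  0.84] [-0.3 -0.6 -1. ]
0.62 False 16.54 [-4.8 -4.6 -2.2] [-2.    0.27  0.9 ] [-0.3 -0.4 -1.2]
```

View pics/s5c.png

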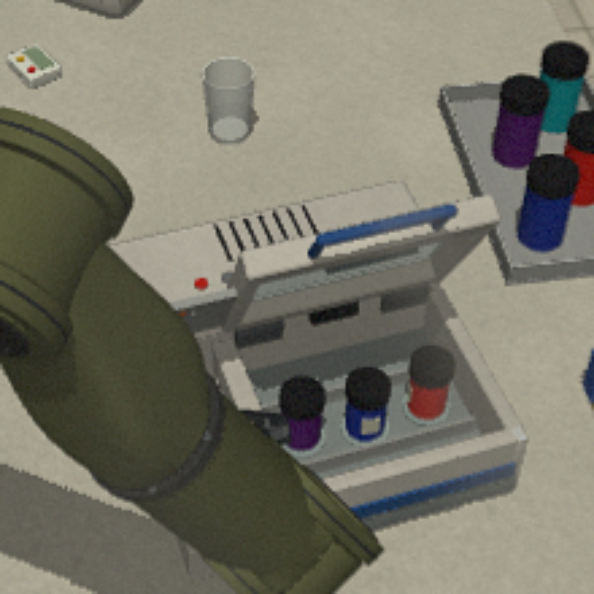

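The rod is up, hidden behind the wrist at about (200,450), and the cover still stands high. I'll track the blue bar and the wrist readings while the cover sinks.

```bash
cat >> h.py <<'E'
def angle():
    im=viewer.camera("side").astype(int); m=np.zeros(im.shape[:2],bool)
    m[120:260,310:425]=True; m&=(im[:,:,2]-im[:,:,0]>40)&(im[:,:,2]-im[:,:,1]>20)
    n,l,st,c=cv2.connectedComponentsWithStats(m.astype(np.uint8),connectivity=8)
    if n<2: return None
    k=1+np.argmax(st[1:,4]); c=c[k]
    ths=np.linspace(.6,1.2,121); e=np.linalg.norm(proj("side",[bar(t) for t in ths])-c,axis=1)
    return round(ths[e.argmin()],3),round(e.min(),1),c.round(1),st[k,4]
E
python3 - <<'E'
from h import *
s=bot.sense
for i in range(12):
    S=s();print(round(S["clock"],1),*angle(),S["wrist_force"].round(1),S["wrist_torque"].round(2)); bot.wait(.95)
E
```

```text
16.6 1.075 1.9 [366.  163.1] 182 [-4.3 -4.2 -2.9] [-2.    0.27  0.94]
17.6 1.065 1.9 [366.3 164. ] 180 [-3.6 -4.2 -2.9] [-2.05  0.24  0.91]
18.6 1.055 1.8 [366.7 165. ] 179 [-4.5 -4.4 -3. ] [-2.05  0.25  0.93]
19.6 1.045 2.0 [366.9 166.2] 177 [-3.8 -5.2 -3.3] [-2.04  0.18  0.96]
20.6 1.03 1.5 [367.7 167.4] 180 [-3.7 -5.3 -4.2] [-2.08  0.18  0.92]
21.6 1.015 1.8 [367.8 168.7] 182 [-4.5 -5.4 -2.4] [-2.04  0.21  0.91]
22.6 1.005 1.8 [368.3 170. ] 184 [-3.5 -4.4 -3.9] [-2.04  0.28  0.9 ]
23.6 0.99 2.2 [368.3 171.6] 176 [-4.  -4.8 -3.2] [-2.1   0.2   0.95]
24.6 0.97 2.3 [368.7 173.2] 181 [-3.7 -5.5 -3.2] [-2.03  0.26  0.91]
25.6 0.96 1.8 [369.5 174.3] 185 [-4.1 -4.8 -2.6] [-2.01  0.2   0.93]
26.6 0.96 1.8 [369.5 174.3] 185 [-3.6 -4.2 -3.4] [-2.04  0.29  0.93]
27.6 0.96 2.0 [369.3 174.3] 184 [-3.8 -4.2 -4.1] [-2.07  0.29  0.96]
```

The cover is resting on the pin at 0.96 rad. Now working the pin towards the hole in small steps.

Run:
```python
from h import *
s=bot.sense
for ph in np.arange(.635,.775,.01):
    p,o=rpose(ph,.35+ph,-1); bot.servo_line(p,8,ori=o); bot.wait(.35)
    a=angle(); S=s();print(round(ph,3),round(S["clock"],1),a[0],a[2],S["wrist_force"].round(1),S["wrist_torque"].round(2))
    if a[2][1]>175.8: break
```

```text
0.635 29.3 0.96 [369.2 174.3] [-5.4 -4.3 -3. ] [-2.08  0.22  0.98]
0.645 30.0 0.96 [369.4 174.3] [-4.4 -4.  -2.7] [-2.04  0.2   0.96]
0.655 30.6 0.96 [369.2 174.4] [-3.8 -5.5 -2.1] [-2.03  0.24  1.02]
0.665 31.3 0.96 [369.6 174.3] [-4.3 -5.7 -3.2] [-2.05  0.18  1.01]
0.675 31.9 0.96 [369.2 174.5] [-3.8 -5.6 -3.5] [-2.03  0.2   0.94]
0.685 32.6 0.96 [369.2 174.5] [-3.5 -5.9 -2.7] [-1.99  0.2   1.  ]
0.695 33.3 0.96 [369.6 174.5] [-4.3 -5.2 -2. ] [-2.    0.22  0.99]
0.705 33.9 0.955 [368.8 174.8] [-3.5 -4.9 -3.7] [-2.01  0.16  0.98]
0.715 34.6 0.95 [369.6 175.2] [-3.  -5.1 -2.6] [-1.93  0.22  1.02]
0.725 35.2 0.94 [369.8 176.3] [-3.7 -5.  -3.5] [-2.08  0.15  1.01]
```

Dropping in. Holding still while the cover sinks.

Run:
```python
from h import *
s=bot.sense
for i in range(8):
    bot.wait(.6); a=angle(); S=s();print(round(S["clock"],1),a[0],a[2],S["wrist_force"].round(1),S["wrist_torque"].round(2))
```

```text
35.9 0.93 [369.9 177.5] [-3.9 -5.1 -2.7] [-2.06  0.14  1.01]
36.5 0.92 [370.7 178.5] [-4.2 -5.4 -2.1] [-1.96  0.2   0.98]
37.2 0.905 [370.8 179.8] [-4.4 -5.3 -2.4] [-1.98  0.2   1.04]
37.8 0.895 [370.3 181.1] [-3.5 -6.3 -1.6] [-1.98  0.18  1.03]
38.5 0.885 [370.7 182.2] [-3.8 -6.5 -1.8] [-1.95  0.24  1.05]
39.1 0.875 [370.8 183.4] [-4.9 -6.4 -1.4] [-1.86  0.21  1.11]
39.8 0.86 [371.6 184.5] [-3.7 -6.2 -1. ] [-1.81  0.23  1.09]
40.4 0.85 [370.8 185.9] [-4.3 -7.1 -1.3] [-1.84  0.23  1.1 ]
```

Run:
```python
from h import *
s=bot.sense
for i in range(3): bot.wait(.5); print(round(s()["clock"],1),*angle()[:3])
bot.move_gripper(32); bot.wait(.3); print("open",angle())
b=.35+.725; zt=-(-np.sin(b)*XS+np.cos(b)*Z)
bot.servo_line(s()["tool_pos"]-110*zt,120); bot.wait(.5); print(s()["clock"],angle(),s()["wrist_force"].round(1))
p=s()["tool_pos"]; 
try: bot.servo_line(p+np.array([-60,-60,120]),150)
except bot.PlanningError as e: print(e)
bot.wait(.8);print(angle())
a=snap("side","pics/s6.png")[80:300,225:445,::-1];cv2.imwrite("pics/s6c.png",cv2.resize(a,None,fx=2.7,fy=2.7))
```

```text
40.9 0.85 2.9 [371.4 185.7]
41.5 0.85 3.3 [371.  185.8]
42.0 0.85 3.1 [371.1 185.8]
open (np.float64(0.85), np.float64(2.7), array([371.6, 185.7]), np.int32(191))
44.3167 (np.float64(0.85), np.float64(3.1), array([371.2, 185.8]), np.int32(189)) [ 0.5  0.1 -0.8]
(np.float64(0.85), np.float64(2.8), array([371.5, 185.7]), np.int32(191))
```

View pics/s6c.png

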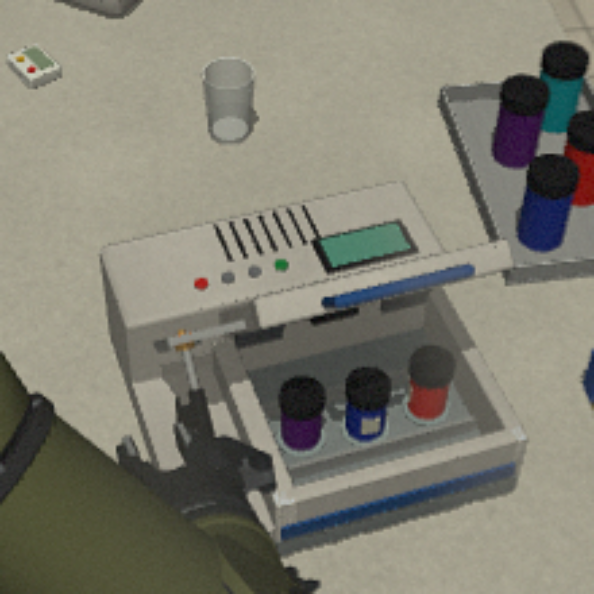

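The picture shows the cover propped, with the brass collar against the flange at (183,340). The gripper is open and clear of the rod, and the cover is steady at 0.85 rad.

```bash
python3 -c "
from h import *
print(bot.sense()['tool_pos'],sign_off())"
```

```text
the job is handed in; nothing more can be done
[ 404.99539105 -231.26971536  311.29109063] None
```

The cover rests on the prop rod at about 0.85 rad with the pin home in the orange-ringed hole. The robot has let go and backed clear, and the job was handed in at about 46 s of the 72 s allowed. The hand-in call returned no verdict.

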